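# Release the white grinding balls from their feeder

## Task

Press down the green paddle of the ball feeder that holds the white balls, with the fingertips, so that its gate lifts, and keep it down until both white balls have run into its catch tray; then let the paddle come up again so that the gate is shut. Do not touch the balls, leave the feeder with the brown balls alone, and do not shift the other things on the bench.

Things in the scene. Friction and masses are not known exactly. Their poses are not given: they have to be found in the camera images.
- white_feeder: The white balls' ball feeder bolted to the bench, base 300 x 275 mm, origin on the bench under the lever's pivot, z up. A rocking lever runs along x from a green paddle (x -120 mm) over its pivot (80 mm high, between cheeks 94 mm high) to a red gate (x +100 mm). The gate shuts a blue chute that falls along y. The feeders differ only in their balls; either may be left.
- white_press (a point): centre of the top face of the white feeder's green paddle, 38 mm along the lever (x), 48 across, 6 thick, 107 mm above the bench at rest (plate tilted 0.17 rad, outer end high). Swings down about the pivot, 120 mm away, by 42 mm to its stop. A spring pushes it back up: 4 N to start pressing, 7 N at the stop. Below it only a base plate 8 mm high.
- white_gate (a joint): lever angle of the white feeder, rad: 0 at rest, gate shut; grows as the paddle is pressed; 0.35 at the stop, gate fully up. Balls pass under the gate from about 0.28 on and need one to two seconds to run out. The lever's arm over the chute is 90 mm high, 130 mm with the gate up.
- white_tray (a point): centre of the inner floor of the white feeder's catch tray at the chute's low end; inner size 70 x 72 mm, x and y along the feeder's, floor 12 mm above the bench, walls 34 to 58 mm above the bench. The chute (x 80 to 120 mm, y +100 to -75 mm in the feeder's frame, floor 50 mm high at the gate) ends over it.
- white1_center (a point): centre of white ceramic grinding ball 1, 28 mm across, next to the gate; loose in its chute; lying in the tray its centre is 14 mm above the tray's floor
- white2_center (a point): centre of white ceramic grinding ball 2, 28 mm across, behind ball 1; loose in its chute; lying in the tray its centre is 14 mm above the tray's floor
- brown_feeder: The brown balls' ball feeder bolted to the bench, base 300 x 275 mm, origin on the bench under the lever's pivot, z up. A rocking lever runs along x from a green paddle (x -120 mm) over its pivot (80 mm high, between cheeks 94 mm high) to a red gate (x +100 mm). The gate shuts a blue chute that falls along y. Not to be worked.
- brown_press (a point): centre of the top face of the brown feeder's green paddle, 38 mm along the lever (x), 48 across, 6 thick, 107 mm above the bench at rest (plate tilted 0.17 rad, outer end high). Swings down about the pivot, 120 mm away, by 42 mm to its stop. A spring pushes it back up: 4 N to start pressing, 7 N at the stop. Below it only a base plate 8 mm high.
- brown_gate (a joint): lever angle of the brown feeder, rad: 0 at rest, gate shut; grows as the paddle is pressed; 0.35 at the stop, gate fully up. Balls pass under the gate from about 0.28 on and need one to two seconds to run out. The lever's arm over the chute is 90 mm high, 130 mm with the gate up.
- brown1_center (a point): centre of brown agate grinding ball 1, 28 mm across, next to the gate; loose in its chute
- brown2_center (a point): centre of brown agate grinding ball 2, 28 mm across, behind ball 1; loose in its chute
- jar: steel grinding jar, 66 mm across, 66 mm high; origin at the underside; loose, to be left alone
- flask: green drinks flask, 72 mm across, 185 mm high; origin at the underside; loose, to be left alone
- mouse: pale blue computer mouse, about 60 x 62 x 33 mm, on a blue mat 3 mm thick; origin at the underside; loose, to be left alone
- beaker: glass beaker, 66 mm across, 85 mm high; origin at the underside; loose, to be left alone
- carton: cardboard carton, 75 x 110 x 55 mm; origin at the underside; loose, to be left alone
- spatula: spatula lying on the bench, origin about its middle, 280 mm long, handle towards its -x; origin at the underside; loose, to be left alone
- pot: small pot with a blue cap, 48 mm across, 65 mm high; origin at the underside; loose, to be left alone

How it is judged:
On the way:
1. the fingers press the white feeder's paddle down and its gate is up (lever over 0.2 rad) (value of joint white_gate above 0.2 rad and contact force between the fingers and white_gate_c3 above 0.5 N), for 0.2 s.
At the end, for the whole second after the job is handed in: Both white balls lie in the white feeder's tray (centres inside its walls, less than 22 mm above its floor), both levers are back at rest (under 0.04 rad), and both brown balls are within 15 mm of where they started (value of joint each of white_gate, brown_gate below 0.04 rad and x of white1_center in the frame of white_tray between -0.035 and 0.035 m and y of white1_center in the frame of white_tray between -0.038 and 0.038 m and z of each of white1_center, white2_center in the frame of white_tray below 0.022 m and distance of each of brown1_center, brown2_center from where it was at the start of the episode below 0.015 m and x of white2_center in the frame of white_tray between -0.035 and 0.035 m and y of white2_center in the frame of white_tray between -0.038 and 0.038 m); the robot touches nothing.
It fails at once if the lever of the brown balls' feeder is moved (more than 0.06 rad) (value of joint brown_gate above 0.06 rad).
It fails at once if the fingers or the arm touch a ball (contact force between any of white1, white2, brown1, brown2 and the fingers above 0.2 N or contact force between any of white1, white2, brown1, brown2 and the arm above 0.2 N).
It fails at once if a ball is lifted or thrown out of its feeder (centre above 110 mm or below 18 mm) (height (world z) of any of white1_center, white2_center, brown1_center, brown2_center above 0.11 m or height (world z) of any of white1_center, white2_center, brown1_center, brown2_center below 0.018 m).
It fails at once if another thing on the bench is shifted by more than 15 mm (distance of any of jar, flask, mouse, beaker, carton, spatula, pot from where it was at the start of the episode above 0.015 m).
It also fails if it takes over 38 s, if anything falls off the work surface, if the arm or the gripper's body presses on something with over 40 N, if the wrist force passes 120 N, or if a joint passes its speed limit or range.

## Robot

A 7-joint arm with a two-finger parallel gripper is mounted at the origin on the work surface. World frame = base frame: x ahead of the robot, y to its left, z up, the work surface at z = 0. Lengths are in m, angles in rad, forces in N, time in s.
With the tool pointing down it reaches from about 0.4 to 0.85 m from the base axis. Payload 6.9 kg.
Tool frame: the origin (TCP) lies midway between the tips of the shut fingers; the grasp point (between the pads) lies 19 mm behind it; z points along the fingers, y is the line along which they close (so a half turn about z gives the same grasp; the last joint's range is limited). The gripper opens to 85 mm and grips with 20 to 120 N. Pads are 22 mm wide; open, the fingers measure 114 mm over their backs; the gripper's body (76 mm by 85 mm) begins 54 mm behind the grasp point. The pads swing forward as they close: fully open they stand 13 mm farther back than shut.
Start: joints at [-1.109, 0.507, -0.238, 1.5, 0.126, 1.149, -0.155], TCP at [0.218, 0.586, 0.231] pointing down, gripper open.
Joint ranges: [-3.08, 3.08], [-0.24, 2.05], [-1.43, 1.35], [0, 2.5], [-1.52, 4.66], [0.17, 1.96], [-2.89, 2.89]. Speed limits (rad/s): [2.39, 2.39, 3.14, 3.14, 3.14, 3.14, 3.14].

## Interface

Orientations are given as a rotation vector (axis times angle).
In Python, from station import readout, imaging, finish_job gives the robot as it stands. The module is installed in compiled form; this text tells all that it offers.
- The arm moves only by the tool drive_tool, never from a script. Its argument "steps" is a list of rows, each an object with "delta_pos": the shift along the tool's x, y, z in m, a list of three; "turn": the turn, a rotation vector about the tool's x, y, z in rad, a list of three. A call has 1 to 12 rows; each row shifts and turns the commanded pose from where the row before left it, along the tool's axes as they then stand; what a row does not reach is not made up. A row lasts 1/8 s, in which the tool goes at most 62.5 mm and 10.7 degrees, less where a joint would pass 70% of its speed; a pose out of reach is approached as far as the arm can. A call with a gripper value outside its range is refused whole. "grip" is the gripper's target within -1 to 1 (fully open at 1, half-way at 0, shut at -1), set as the call begins (left out, the last holds). The fingers move at their own pace and stop on an object; "grip_force" is the grip in N (left out, the last holds). Time passes only in rows, so rows that do not move let the fingers close. It gives the time, the measured TCP pose, the force, the opening and the grip force at its end, in the units of the state.
- readout.read_state(): the state, without advancing time (a new reading comes with each control period).
- imaging.read_camera(name): name is "side" or "top" or "wrist"; returns (picture, depth): 480x640x3 uint8, red, green, blue; 480x640 float32, m along the optical axis (not along the pixel's ray), 0 where there is no reading.
- imaging.calibration(name): a dict with "intrinsics" (3x3 intrinsics, pixels), "R" (3x3) and "t" (3): a world point X has camera coordinates R X + t. Camera axes: x right, y down, z forward; pixel columns grow to the right and rows downward; lengths in m; the calibration is good to about 2 mm. A picture is of the moment at which its call begins: read the wrist's pose just before it. calibration takes no time and is no camera call; for the wrist camera it gives the pose at the moment of the call.
- finish_job(): hands the job in; it is judged then, once.
The state is a dict: "time_s": time; "q": joint angles; "qvel": joint speeds; "joint_efforts": joint torques, N m; "position": TCP position; "orientation": TCP orientation; "contact_force": force on the tool from outside, world axes, zero at the start; "wrist_torque": the same for the moment, N m; "opening": opening from 0.0 (shut) to 1.0 (fully open); "gripper_force": force on a finger pad.
Only numpy, scipy, OpenCV 4.12 (cv2) and the standard library are available. Lean on these libraries where they do the work, as an engineer would, in place of code of your own. Each camera call takes 0.05 s, during which the arm holds its last target. There are 200 camera calls.

## Working session

There is one attempt and no reset: what is moved stays moved. The work goes in short steps, Python scripts to look and compute and a tool call to move; the robot and the scene stay as the last step left them, time stands still between calls to the robot, and variables do not carry over. Pictures are saved under pics/ and viewed, at most 10 in all, crops included, and the job is handed in when it is done.

Besides the shell and the picture viewer there is one more tool, called after "Request:" in YAML: its name, and indented under it one key for each argument. drive_tool: Moves the arm, as the interface text tells. Its arguments: {"type":"object","properties":{"steps":{"type":"array","items":{"type":"object","properties":{"delta_pos":{"type":"array","items":{"type":"number"}},"turn":{"type":"array","items":{"type":"number"}}}}},"grip":{"type":"number"},"grip_force":{"type":"number"}},"required":["steps"]}

```bash
mkdir -p pics; python3 - <<'E'
from station import readout, imaging
import cv2, numpy as np
s=readout.read_state(); print({k:np.round(s[k],3) for k in ('time_s','position','orientation','opening','contact_force')})
for n in('top','side'):
    p,d=imaging.read_camera(n); c=imaging.calibration(n)
    cv2.imwrite(f'pics/{n}0.png',p[:,:,::-1]); np.savez(f'{n}0.npz',p=p,d=d,**c)
    print(n,c['intrinsics'].round(1).tolist(),(-c['R'].T@c['t']).round(3))
E
```

```text
{'time_s': np.float64(0.0), 'position': array([0.218, 0.585, 0.23 ]), 'orientation': array([-5.570e-01, -3.091e+00,  3.000e-03]), 'opening': np.float64(0.999), 'contact_force': array([ 0.448, -0.193, -0.257])}
top [[473.5, 0.0, 317.6], [0.0, 473.5, 235.2], [0.0, 0.0, 1.0]] [ 0.366 -0.014  1.21 ]
side [[527.6, 0.0, 314.8], [0.0, 527.6, 241.1], [0.0, 0.0, 1.0]] [0.003 1.106 1.043]
```

View pics/top0.png

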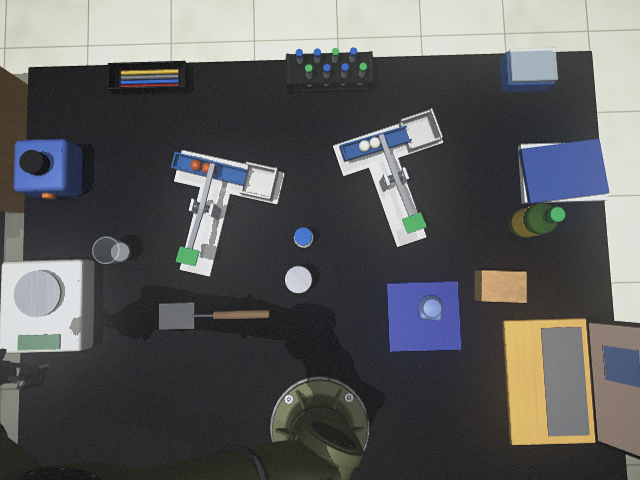

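View pics/side0.png

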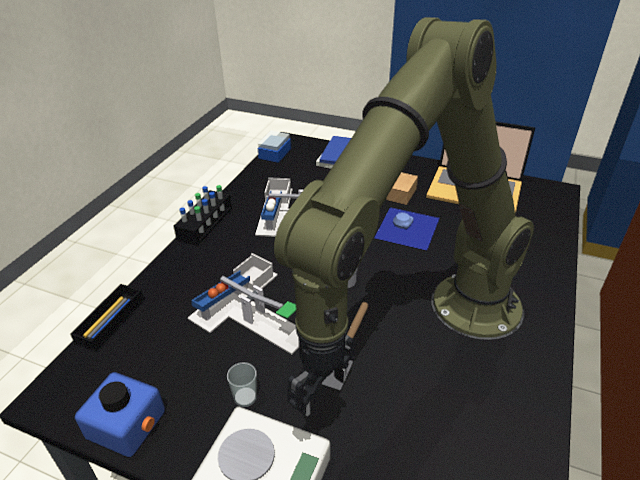

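The top view shows the white balls at about (370,145) in the right-hand feeder, with its green paddle at (414,223). The brown feeder is on the left, with its paddle at (187,257). In the side view the arm hides the white paddle, so I'll measure from the top camera now and take the wrist camera as the second view later.

```bash
cat > h.py <<'E'
import numpy as np, cv2
def pts(c,m):
    v,u=np.nonzero(m&(c['d']>0)); z=c['d'][v,u]
    X=np.linalg.inv(c['intrinsics'])@np.stack([u,v,np.ones_like(u)])*z
    return (c['R'].T@(X-np.array(c['t']).reshape(3,1))).T
def plane(c,u,v,h):
    r=c['R'].T@np.linalg.inv(c['intrinsics'])@[u,v,1]; o=-c['R'].T@c['t']; return o+r*(h-o[2])/r[2]
def green(c):
    h=cv2.cvtColor(c['p'],cv2.COLOR_RGB2HSV); return (cv2.inRange(h,(50,120,80),(75,255,255))>0)
E
python3 - <<'E'
from h import *
c=dict(np.load('top0.npz'))
m=green(c); n,l,st,ce=cv2.connectedComponentsWithStats(m.astype(np.uint8))
for i in range(1,n):
    if st[i,4]>80:
        P=pts(c,l==i); print(st[i],ce[i].round(1),'depth med',np.median(P,0).round(3),'ray@.107',plane(c,*ce[i],.107).round(3))
        (a,b,t)=cv2.minAreaRect(np.argwhere(l==i)[:,::-1].astype(np.float32)); print(a,b,t)
# white balls, tray, lever pivot rough
for u,v,h in((364,146,.07),(374,143,.07),(395,180,.09),(422,130,.012),(387,143,.09)): print(u,v,plane(c,u,v,h).round(3), pts(c,np.pad(np.ones((1,1),bool),((v,479-v),(u,639-u)))).round(3))
P=pts(c,np.ones((480,640),bool)); # tall things near path
for n,(u0,u1,v0,v1) in dict(pot=(290,316,225,250),jar=(282,315,262,295),mouse=(385,462,280,352),carton=(472,528,268,305),flask=(510,566,203,240)).items():
    M=np.zeros((480,640),bool); M[v0:v1,u0:u1]=1; Q=pts(c,M); Q=Q[Q[:,2]>.012]; print(n,Q.min(0).round(3),Q.max(0).round(3))
E
```

```text
[551 207  14  15 164] [557.3 213.9] depth med [ 0.491 -0.534  0.185] ray@.107 [ 0.5   -0.574  0.107]
(557.5, 214.0) (14.0, 13.0) 90.0
[402 213  24  20 287] [413.9 222.5] depth med [ 0.49  -0.237  0.107] ray@.107 [ 0.489 -0.237  0.107]
(413.9817199707031, 222.82481384277344) (15.378437995910645, 19.906530380249023) 70.01689147949219
[176 247  23  18 302] [187.  255.7] depth med [0.426 0.295 0.107] ray@.107 [0.427 0.295 0.107]
(186.94232177734375, 255.78846740722656) (20.592193603515625, 15.297059059143066) 11.309932708740234
364 146 [ 0.686 -0.131  0.07 ] [[ 0.681 -0.129  0.087]]
374 143 [ 0.693 -0.156  0.07 ] [[ 0.69  -0.155  0.08 ]]
395 180 [ 0.595 -0.2    0.09 ] [[ 0.596 -0.201  0.087]]
422 130 [ 0.74  -0.288  0.012] [[ 0.74  -0.288  0.012]]
387 143 [ 0.686 -0.185  0.09 ] [[ 0.699 -0.191  0.045]]
pot [0.444 0.003 0.014] [0.488 0.048 0.072]
jar [0.332 0.008 0.055] [0.396 0.071 0.074]
mouse [ 0.254 -0.317  0.013] [ 0.328 -0.257  0.04 ]
carton [ 0.295 -0.515  0.012] [ 0.373 -0.399  0.064]
flask [ 0.454 -0.563  0.013] [ 0.54  -0.496  0.19 ]
```

The white paddle's ray onto z = 0.107 and its depth agree: (0.489, -0.237, 0.107). The lever runs at about 20° to world x, and the pivot sits about 0.115 m away, which fits the given sizes. I'll shut the gripper and carry it high over the bench.

Request:
drive_tool:
  steps:
    - {"delta_pos": [-0.03,-0.012,-0.005]}
    - {"delta_pos": [-0.042,-0.018,-0.005]}
    - {"delta_pos": [-0.045,-0.02,0]}
    - {"delta_pos": [-0.045,-0.02,0]}
    - {"delta_pos": [-0.045,-0.02,0]}
    - {"delta_pos": [-0.045,-0.02,0]}
  grip: -1

```text
invalid input
```

Request:
drive_tool:
  steps:
    - {"delta_pos": [-0.03,-0.012,-0.005],"turn": [0,0,0]}
    - {"delta_pos": [-0.042,-0.018,-0.005],"turn": [0,0,0]}
    - {"delta_pos": [-0.045,-0.02,0],"turn": [0,0,0]}
    - {"delta_pos": [-0.045,-0.02,0],"turn": [0,0,0]}
    - {"delta_pos": [-0.045,-0.02,0],"turn": [0,0,0]}
    - {"delta_pos": [-0.045,-0.02,0],"turn": [0,0,0]}
  grip: -1

```text
time_s: 0.85
position: [0.4169, 0.3931, 0.241]
orientation: [-0.557, -3.091, 0.001]
contact_force: [0.9, -0.5, -0.7]
opening: -0.001
gripper_force: 0.0
```

Request:
drive_tool:
  steps:
    - {"delta_pos": [-0.022,-0.045,0],"turn": [0,0,0]}
    - {"delta_pos": [-0.022,-0.045,0],"turn": [0,0,0]}
    - {"delta_pos": [-0.022,-0.045,0],"turn": [0,0,0]}
    - {"delta_pos": [-0.022,-0.045,0],"turn": [0,0,0]}
    - {"delta_pos": [-0.022,-0.045,0],"turn": [0,0,0]}
    - {"delta_pos": [-0.022,-0.045,0],"turn": [0,0,0]}
    - {"delta_pos": [-0.022,-0.045,0],"turn": [0,0,0]}
    - {"delta_pos": [-0.022,-0.045,0],"turn": [0,0,0]}
    - {"delta_pos": [-0.022,-0.045,0],"turn": [0,0,0]}
    - {"delta_pos": [-0.022,-0.045,0],"turn": [0,0,0]}
    - {"delta_pos": [-0.022,-0.045,0],"turn": [0,0,0]}
    - {"delta_pos": [0,0,0],"turn": [0,0,0]}

```text
time_s: 2.35
position: [0.4692, -0.1581, 0.2408]
orientation: [-0.568, -3.089, 0.003]
contact_force: [-0.1, 0.3, 0.3]
opening: -0.002
gripper_force: 0.0
```

```bash
cat > m.py <<'E'
from h import *
from station import readout, imaging
from scipy.spatial.transform import Rotation as Ro
s=readout.read_state(); R=Ro.from_rotvec(s['orientation']).as_matrix(); print(s['time_s'],np.round(s['position'],4))
c=imaging.calibration('wrist'); p,d=imaging.read_camera('wrist'); c.update(p=p,d=d)
cv2.imwrite('pics/w1.png',p[:,:,::-1])
m=green(c); n,l,st,ce=cv2.connectedComponentsWithStats(m.astype(np.uint8))
t=dict(np.load('top0.npz'))
for i in range(1,n):
    if st[i,4]>300:
        P=pts(c,l==i); print(st[i],ce[i].round(1),np.median(P,0).round(4),P.min(0).round(3),P.max(0).round(3),'ray',plane(c,*ce[i],.107).round(4))
        g=np.median(P,0)
        # triangulate with top centroid
        A=[];o=[]
        for k,uv in((c,ce[i]),(t,(413.9,222.5))):
            r=k['R'].T@np.linalg.inv(k['intrinsics'])@[*uv,1]; A.append(r/np.linalg.norm(r)); o.append(-k['R'].T@np.ravel(k['t']))
        q=np.linalg.lstsq(np.stack(A+[]).T*[1,-1],o[1]-o[0],rcond=None)[0]
        print('tri',(o[0]+q[0]*A[0]).round(4),(o[1]+q[1]*A[1]).round(4))
        print('tool delta',(R.T@(np.array([.489,-.237,.107])-s['position'])).round(4))
E
python3 m.py
```

```text
2.35 [ 0.4692 -0.1581  0.2408]
[ 196  255   77   66 2566] [234.  288.8] [ 0.4911 -0.236   0.107 ] [ 0.467 -0.314 -0.002] [ 0.555 -0.208  0.111] ray [ 0.491  -0.2356  0.107 ]
tri [ 0.4908 -0.2353  0.1077] [ 0.4893 -0.237   0.1079]
tool delta [-0.0466 -0.0664  0.134 ]
```

View pics/w1.png

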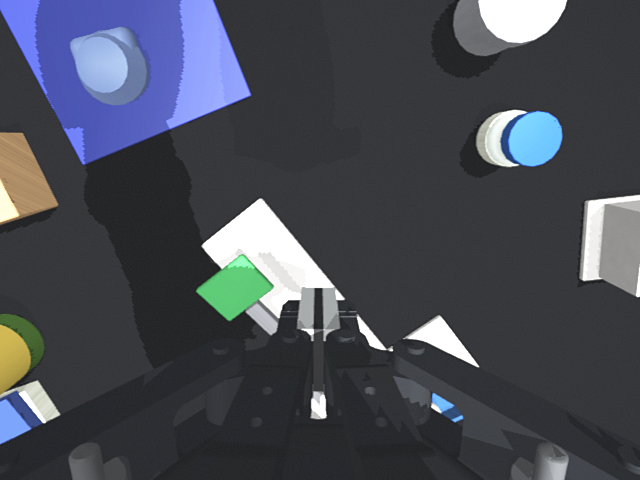

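The wrist view shows the green paddle at (234,289). Triangulated with the top view it lies at (0.490, -0.236, 0.108), which agrees. Next I'll move over it and down to about 17 mm above.

Request:
drive_tool:
  steps:
    - {"delta_pos": [-0.023,-0.033,0.02],"turn": [0,0,0]}
    - {"delta_pos": [-0.023,-0.033,0.03],"turn": [0,0,0]}
    - {"delta_pos": [0,0,0.035],"turn": [0,0,0]}
    - {"delta_pos": [0,0,0.03],"turn": [0,0,0]}
    - {"delta_pos": [0,0,0],"turn": [0,0,0]}

```text
time_s: 3.02
position: [0.4888, -0.2294, 0.1244]
orientation: [-0.554, -3.087, -0.003]
contact_force: [0.7, -0.6, 1.0]
opening: -0.0
gripper_force: 0.0
```

Request:
drive_tool:
  steps:
    - {"delta_pos": [-0.003,-0.005,0.012],"turn": [0,0,0]}
    - {"delta_pos": [0,0,0.012],"turn": [0,0,0]}
    - {"delta_pos": [0,0,0.012],"turn": [0,0,0]}
    - {"delta_pos": [0,0,0.01],"turn": [0,0,0]}
    - {"delta_pos": [0,0,0.008],"turn": [0,0,0]}
    - {"delta_pos": [0,0,0.004],"turn": [0,0,0]}
    - {"delta_pos": [0,0,0],"turn": [0,0,0]}
    - {"delta_pos": [0,0,0],"turn": [0,0,0]}

```text
time_s: 4.03
position: [0.4911, -0.2382, 0.0686]
orientation: [0.559, 3.091, -0.001]
contact_force: [-2.8, -2.7, 6.1]
opening: 0.001
gripper_force: 3.1
```

```bash
cat > top.py <<'E'
import sys
from h import *
from station import readout, imaging
s=readout.read_state(); print(s['time_s'],np.round(s['position'],4),np.round(s['contact_force'],1))
c=imaging.calibration('top'); p,d=imaging.read_camera('top'); c.update(p=p,d=d)
cv2.imwrite(f'pics/{sys.argv[1]}.png',cv2.resize(p[90:260,320:460,::-1],None,fx=3,fy=3,interpolation=cv2.INTER_CUBIC))
E
python3 top.py t1
```

```text
4.025 [ 0.4911 -0.2382  0.0686] [-2.8 -2.7  6.1]
```

View pics/t1.png

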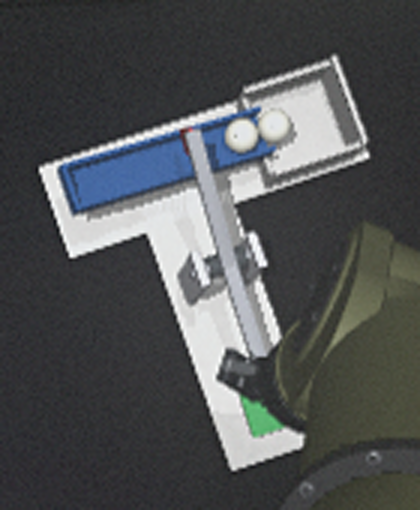

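The gate is up with about 6 N on the paddle, and both balls are past it at crop (240,135) and (275,125), rolling into the tray. I'll hold for another 1.5 s and look again.

Request:
drive_tool:
  steps:
    - {"delta_pos": [0,0,0],"turn": [0,0,0]}
    - {"delta_pos": [0,0,0],"turn": [0,0,0]}
    - {"delta_pos": [0,0,0],"turn": [0,0,0]}
    - {"delta_pos": [0,0,0],"turn": [0,0,0]}
    - {"delta_pos": [0,0,0],"turn": [0,0,0]}
    - {"delta_pos": [0,0,0],"turn": [0,0,0]}
    - {"delta_pos": [0,0,0],"turn": [0,0,0]}
    - {"delta_pos": [0,0,0],"turn": [0,0,0]}
    - {"delta_pos": [0,0,0],"turn": [0,0,0]}
    - {"delta_pos": [0,0,0],"turn": [0,0,0]}
    - {"delta_pos": [0,0,0],"turn": [0,0,0]}
    - {"delta_pos": [0,0,0],"turn": [0,0,0]}

```text
time_s: 5.58
position: [0.491, -0.2382, 0.0686]
orientation: [0.558, 3.091, -0.001]
contact_force: [-2.0, -0.7, 6.0]
opening: -0.004
gripper_force: 3.1
```

```bash
python3 top.py t2
```

```text
5.575 [ 0.491  -0.2382  0.0686] [-2.  -0.7  6. ]
```

View pics/t2.png

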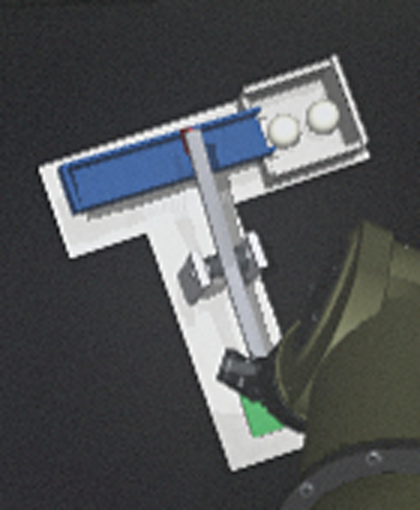

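Both balls now lie in the tray, at crop (285,130) and (322,117). I'll let the paddle up gently and retreat upward.

Request:
drive_tool:
  steps:
    - {"delta_pos": [0,0,-0.008],"turn": [0,0,0]}
    - {"delta_pos": [0,0,-0.01],"turn": [0,0,0]}
    - {"delta_pos": [0,0,-0.01],"turn": [0,0,0]}
    - {"delta_pos": [0,0,-0.01],"turn": [0,0,0]}
    - {"delta_pos": [0,0,-0.015],"turn": [0,0,0]}
    - {"delta_pos": [0,0,-0.03],"turn": [0,0,0]}
    - {"delta_pos": [0.03,0,-0.045],"turn": [0,0,0]}
    - {"delta_pos": [0.045,0,-0.03],"turn": [0,0,0]}
    - {"delta_pos": [0.02,0,0],"turn": [0,0,0]}
    - {"delta_pos": [0,0,0],"turn": [0,0,0]}
    - {"delta_pos": [0,0,0],"turn": [0,0,0]}
    - {"delta_pos": [0,0,0],"turn": [0,0,0]}

```text
time_s: 7.12
position: [0.4026, -0.2043, 0.2259]
orientation: [-0.557, -3.091, -0.0]
contact_force: [0.4, 0.5, 0.5]
opening: -0.001
gripper_force: 0.0
```

```bash
cat >> top.py <<'E'
h=cv2.cvtColor(p,cv2.COLOR_RGB2HSV)
P=pts(c,green(c)); k=np.hypot(P[:,0]-.489,P[:,1]+.237)<.05; print('paddle',k.sum(),np.median(P[k],0).round(3) if k.any() else '')
for u,v in((320+285/3,90+130/3),(320+322/3,90+117/3)):
    M=np.zeros((480,640),bool); M[int(v)-2:int(v)+3,int(u)-2:int(u)+3]=1; print('ball top',pts(c,M).max(0).round(3))
E
python3 top.py t3
```

```text
7.125 [ 0.4026 -0.2043  0.2259] [0.4 0.5 0.5]
paddle 287 [ 0.489 -0.237  0.107]
ball top [ 0.73  -0.259  0.042]
ball top [ 0.741 -0.29   0.043]
```

View pics/t3.png

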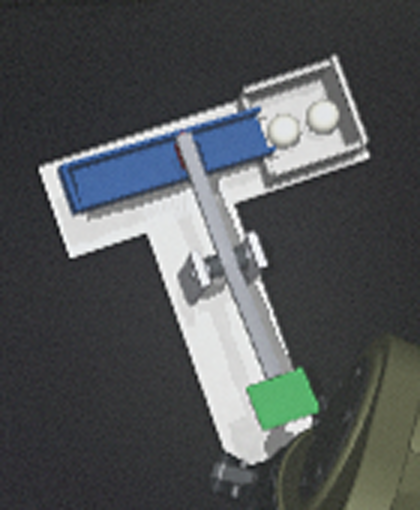

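The paddle is back at its rest height of 0.107. Both balls lie still on the tray floor (tops at about 0.042), about 32 mm apart and well inside the walls. The robot is clear of everything, so I'm handing in.

```bash
python3 -c "
from station import finish_job
print(finish_job())"
```

```text
the job is handed in; nothing more can be done
None
```

The job is handed in: both white balls lie in their tray, the white gate is shut again, and the brown feeder and everything else on the bench were left alone; the judge's verdict was not shown.

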